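# Clip the seaming chucks back on their rail in size order

### The arm

A 6-joint arm with a two-finger parallel gripper is mounted at the origin on the work surface. World frame = base frame: x ahead of the robot, y to its left, z up, the work surface at z = 0. Lengths are in m, angles in degrees, forces in N, time in s.
With the tool pointing down it reaches from about 0.4 to 0.825 m from the base axis. Payload 7 kg.
Tool frame: the origin (TCP) lies midway between the tips of the shut fingers; the grasp point (between the pads) lies 19 mm behind it; z points along the fingers, y is the line along which they close (so a half turn about z gives the same grasp; the last joint's range is limited). The gripper opens to 85 mm and grips with 20 to 120 N. Pads are 22 mm wide; open, the fingers measure 114 mm over their backs; the gripper's body (76 mm by 85 mm) begins 54 mm behind the grasp point. The pads swing forward as they close: fully open they stand 13 mm farther back than shut.
Start: joints at [88.528, 20.546, 0.682, 0, -70.136, -16.507], TCP at [0.208, 0.642, 0.231] pointing down, gripper open.
Joint ranges: [-176.03, 176.03], [-82.01, 121.73], [-58.28, 71.71], [-173.87, 95.51], [-174.79, -0.11], [-173.66, 173.66]. Speed limits (degrees/s): [136.94, 136.94, 172.46, 180, 180, 180].

### API

Orientations are given as a 3x3 rotation matrix whose columns are the frame's x, y, z axes.
In Python, from bench import ctrl, viewer gives the robot as it stands.
- The arm moves only by the tool servo_tool, never from a script. Its argument "commands" is one flat list of numbers, 7 for each row, row after row: the turn, a rotation vector about the world's x, y, z in degrees, then the shift along the world's x, y, z in cm, then the closure in counts, from 0 (fully open) to 255 (shut). In form: [rx, ry, rz, tx, ty, tz, fingers, rx, ry, rz, tx, ty, tz, fingers, ...]. A call has exactly 10 rows; each row shifts and turns the commanded pose from where the row before left it; what a row does not reach is not made up. A row lasts 1/10 s, in which the tool goes at most 50 mm and 8.59 degrees, less where a joint would pass 70% of its speed; a pose out of reach is approached as far as the arm can. A call is refused whole if a number of a shift passes 5 or a number of a turn 8.59, either way. A call with a gripper value outside its range is refused whole. The fingers move at their own pace and stop on an object; "force" is the grip in N (left out, the last holds). Time passes only in rows, so rows that do not move let the fingers close, or fill a call up. It gives the time, the measured TCP pose, the force, the opening and the grip force at its end, in the units of the state.
- ctrl.get_obs(): the state, without advancing time (a new reading comes with each control period).
- viewer.read_camera(name): name is "scene" or "top" or "wrist"; returns a dict with "image" (400x640x3 uint8, red, green, blue), "vfov" (degrees; the focal length in pixels is half the picture's height over the tangent of half this angle, whatever the lens; pixels are square), "cx", "cy" (the principal point, pixels), "D" ([k1, k2, p1, p2, k3] as OpenCV has them; the pictures are not rectified), "pose" (4x4, takes a point from camera to world coordinates); the wrist camera has in their place "mount" (4x4, takes a point from camera to tool coordinates, whose origin is the TCP and whose axes are the flange's). Camera axes: x right, y down, z forward; pixel columns grow to the right and rows downward; lengths in m; the calibration is good to about 2 mm. A picture is of the moment at which its call begins: read the wrist's pose just before it. There is no depth.
- ctrl.close_job(): hands the job in; it is judged then, once.
The state is a dict: "clock": time; "joint_positions": joint angles; "joint_vel": joint speeds; "effort": joint torques, N m; "eef_pos": TCP position; "tool_rot": TCP orientation; "wrist_force": force on the tool from outside, world axes, zero at the start; "torque": the same for the moment, N m; "gripper_width": opening from 0.0 (shut) to 1.0 (fully open); "grasp_force": force on a finger pad.
Only numpy, scipy, OpenCV 4.12 (cv2) and the standard library are available. Lean on these libraries where they do the work, as an engineer would, in place of code of your own. Each camera call takes 0.05 s, during which the arm holds its last target. There are 200 camera calls.

### The job

Two of the can seamer's three chucks, the blue-ringed medium one and the green-ringed small one, are off their storage rail. Click each onto a free spring stud of the rail, so that the three stand in size order along it, starting from the red-ringed large chuck that is already in place at one end. Press each one down until it is fully home on the rail, let go, and leave the large chuck, the black pad, the stack of lids and the hand tools where they are.

Things in the scene. Friction and masses are not known exactly. Their poses are not given: they have to be found in the camera images.
- chuck_medium: light metal ring, like a big socket, standing upright: 48 mm outside diameter, 42 mm tall, a blue ring round its top 10 mm, open from top to bottom (bore 24 mm across in the lowest 8 mm, 31 mm above that), about 220 g. Origin: centre of its underside; z up along its bore. Loose on the bench; it belongs on the middle stud.
- chuck_small: light metal ring, like a big socket, standing upright: 38 mm outside diameter, 42 mm tall, a green ring round its top 10 mm, open from top to bottom (bore 24 mm across in the lowest 8 mm, 31 mm above that), about 140 g. Origin: centre of its underside; z up along its bore. Loose on the bench; it belongs on the end stud that is free.
- chuck_large: light metal ring, like a big socket, standing upright: 58 mm outside diameter, 42 mm tall, a red ring round its top 10 mm, open from top to bottom (bore 24 mm across in the lowest 8 mm, 31 mm above that), about 320 g. Origin: centre of its underside; z up along its bore. Already home on one end stud of the rail; it must stay home there.
- rail: aluminium bar fixed to the bench, 260 mm long, 72 mm wide, 30 mm high, with three upright spring studs in a row, 80 mm apart. Origin: centre of the bar's underside, on the bench; x across the bar, y along it towards the large chuck, z up.
- clip_mid (a point): foot of the middle stud (free), 80 mm from the large chuck, on the rail's top face. z up along the stud; y along the rail, towards the large chuck; x across the rail. Each stud is 38 mm tall and 16 mm thick, its upper 12 mm tapering to a 6 mm tip; sprung brass bulbs swell it to 29 mm at 15 mm above the rail.
- clip_end (a point): foot of the free end stud, 160 mm from the large chuck, on the rail's top face. z up along the stud; y along the rail, towards the large chuck; x across the rail. A chuck lowered over a stud rests on its bulbs, underside about 20 mm above the rail; a further push of 5 to 15 N then snaps it down. It is home when its underside lies flat on the rail.
- clip_first (a point): foot of the end stud that already carries the large chuck, on the rail's top face. z up along the stud; y along the rail, towards the large chuck; x across the rail. 
- lifter_pad: bystander: solid black disc without a bore, 48 mm across, 28 mm tall; leave it. Origin: centre of its underside.
- lid_stack: bystander: small stack of aluminium can lids, 54 mm across, 18 mm tall; leave it. Origin: centre of its underside.
- wrench: bystander: steel wrench lying on the bench; leave it. Its x axis runs along it.
- driver: bystander: screwdriver with a red handle lying on the bench; leave it. Its x axis runs along it.

How it is judged (in metres and radians):
At the end, for the whole second after the job is handed in: The medium chuck is home on the middle stud, the small one on the free end stud and the large one still on its own: each underside within 10 mm sideways and 6 mm in height of its stud's foot, within 10 degrees of upright, at rest and released (horizontal distance between chuck_large and clip_first below 0.01 m and z of chuck_large in the frame of clip_first between -0.006 and 0.006 m and angle between each of chuck_large, chuck_medium, chuck_small's own z axis and vertical below 0.17 rad and linear speed of each of chuck_large, chuck_medium, chuck_small below 0.03 m/s and horizontal distance between chuck_medium and clip_mid below 0.01 m and z of chuck_medium in the frame of clip_mid between -0.006 and 0.006 m and horizontal distance between chuck_small and clip_end below 0.01 m and z of chuck_small in the frame of clip_end between -0.006 and 0.006 m); the robot touches nothing.
It fails at once if a bystander (lifter pad, lid stack, wrench or screwdriver) is moved by more than 40 mm (distance of any of lifter_pad, lid_stack, wrench, driver from where it was at the start of the episode above 0.04 m).
It also fails if it takes over 51 s, if anything falls off the work surface, if the arm or the gripper's body presses on something with over 40 N, if the wrist force passes 120 N, or if a joint passes its speed limit or range.

## Working session

There is one attempt and no reset: what is moved stays moved. The work goes in short steps, Python scripts to look and compute and a tool call to move; the robot and the scene stay as the last step left them, time stands still between calls to the robot, and variables do not carry over. Pictures are saved under pics/ and viewed, at most 10 in all, crops included, and the job is handed in when it is done.

Besides the shell and the picture viewer there is one more tool, called after "Request:" as a command line: name --argument value ..., lists and objects as JSON in quotes. servo_tool: Moves the arm, as the interface text tells. Its arguments: {"type":"object","properties":{"commands":{"type":"array","items":{"type":"number"}},"force":{"type":"number"}},"required":["commands"]}

```bash
mkdir -p pics; cat > h.py <<'E'
import numpy as np, cv2
from bench import ctrl, viewer
def cam(n):
    c=viewer.read_camera(n); f=200/np.tan(np.radians(c['vfov'])/2)
    K=np.array([[f,0,c['cx']],[0,f,c['cy']],[0,0,1]]); return c,K,np.array(c['D'],float)
def ray(uv,K,D,T,z):
    p=cv2.undistortPoints(np.array(uv,float).reshape(-1,1,2),K,D).reshape(-1,2)
    d=np.c_[p,np.ones(len(p))]@T[:3,:3].T; o=T[:3,3]
    return o+d*((z-o[2])/d[:,2])[:,None]
E
python3 - <<'E'
from h import *
o=ctrl.get_obs(); print(o)
for n in('top','scene'):
    c,K,D=cam(n); cv2.imwrite(f'pics/{n}0.png',c['image'][:,:,::-1]); print(n,K,D,c['pose'])
E
```

```text
{'clock': 0.0, 'joint_positions': array([ 8.85269600e+01,  2.05931985e+01,  6.33349445e-01, -1.73480401e-02,
       -7.01373283e+01, -1.65064795e+01]), 'joint_vel': array([ 0.00318947,  0.0398355 , -0.06178827,  0.00962131, -0.05134098,
       -0.02577635]), 'effort': array([ 1.40961827e-03, -5.83327460e+01,  2.93421936e+01,  6.93646610e+00,
       -5.92778975e-03,  5.90301099e-06]), 'eef_pos': array([0.20825479, 0.64155913, 0.23034929]), 'tool_rot': array([[ 9.51135114e-01, -3.08774816e-01, -3.28273402e-04],
       [-3.08774920e-01, -9.51133639e-01, -1.68816817e-03],
       [ 2.09031942e-04,  1.70703862e-03, -9.99998521e-01]]), 'wrist_force': array([-0.52512526, -0.58925302,  0.19047743]), 'torque': array([-0.04169501,  0.04946621, -0.00087896]), 'grasp_force': 0.0, 'gripper_width': 0.9997184670261502}
top [[498.31496777   0.         313.80456458]
 [  0.         498.31496777 197.66279831]
 [  0.           0.           1.        ]] [-0.03445563  0.          0.          0.          0.        ] [[ 0.00246446 -0.97703992  0.21304205  0.25116629]
 [-0.99999085 -0.00166275  0.00394223 -0.11436196]
 [-0.00349748 -0.21304982 -0.97703508  1.14254094]
 [ 0.          0.          0.          1.        ]]
scene [[398.73084177   0.         317.15673772]
 [  0.         398.73084177 191.48736437]
 [  0.           0.           1.        ]] [-0.09644229  0.          0.          0.          0.        ] [[-0.7051908   0.61334233 -0.35569247  0.87529052]
 [ 0.70892291  0.60175249 -0.36786172  0.30265538]
 [-0.01158634 -0.51157124 -0.85916275  1.01836045]
 [ 0.          0.          0.          1.        ]]
```

View pics/top0.png

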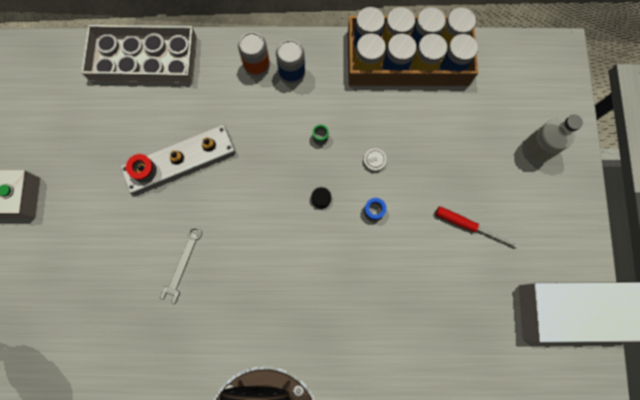

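View pics/scene0.png

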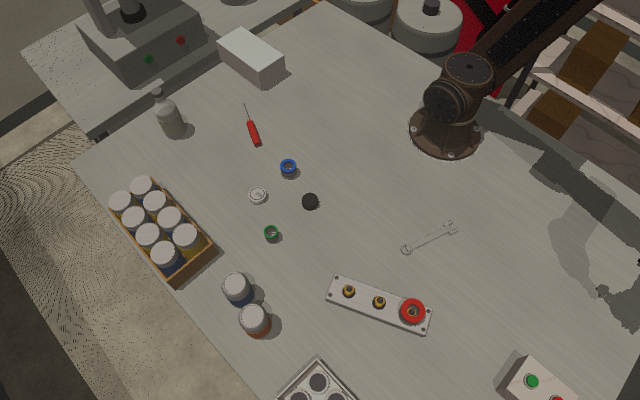

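```bash
cat >> h.py <<'E'
from scipy.optimize import least_squares
H={'blue':((100,125),.024,.042),'green':((45,85),.019,.042),'red':((172,8),.029,.072)}
def mask(img,col):
    h=cv2.cvtColor(img,cv2.COLOR_RGB2HSV).astype(int); a,b=H[col][0]
    hh=(h[...,0]>=a)&(h[...,0]<=b) if a<b else (h[...,0]>=a)|(h[...,0]<=b)
    return (hh&(h[...,1]>120)&(h[...,2]>50)).astype(np.uint8)
def hullc(p):
    p=cv2.convexHull(p.astype(np.float32)); m=cv2.moments(p); return np.array([m['m10'],m['m01']])/m['m00'],m['m00']
def locate(img,K,D,T,col,guess,win=30):
    r,zt=H[col][1:]; Ti=np.linalg.inv(T); rv=cv2.Rodrigues(Ti[:3,:3])[0]; t=np.linspace(0,2*np.pi,60)
    def pred(xy):
        P=np.vstack([np.c_[xy[0]+r*np.cos(t),xy[1]+r*np.sin(t),0*t+z] for z in(zt,zt-.01)])
        return hullc(cv2.projectPoints(P,rv,Ti[:3,3],K,D)[0].reshape(-1,2))
    m=mask(img,col); u,v=pred(guess)[0]; yy,xx=np.nonzero(m); k=(abs(xx-u)<win)&(abs(yy-v)<win)
    mm=np.zeros_like(m); mm[yy[k],xx[k]]=1
    n,l,s,_=cv2.connectedComponentsWithStats(mm); j=1+np.argmax(s[1:,4]); mm=(l==j).astype(np.uint8)
    # filled outline moments
    c=max(cv2.findContours(mm,0,1)[0],key=cv2.contourArea); f=cv2.drawContours(np.zeros_like(mm),[cv2.convexHull(c)],-1,1,-1)
    M=cv2.moments(f,True); ob=np.array([M['m10'],M['m01']])/M['m00']
    s=least_squares(lambda q:pred(q)[0]-ob,guess,x_scale=.01,diff_step=1e-3)
    return s.x,M['m00'],pred(s.x)[1]
E
python3 - <<'E'
from h import *
px={'top':{'blue':(375,209),'green':(320,133),'red':(139,166),'s1':(176,155),'s2':(208,143),'pad':(321,194),'lid':(375,157),'wr':(195,233),'corn':[(123,167),(223,127),(234,150),(133,190)]},
'scene':{'blue':(288,166),'green':(271,232),'red':(412,310),'s1':(379,299),'s2':(348,288),'pad':(310,199),'lid':(257,193),'wr':(405,251),'corn':[(432,334),(326,295),(336,276),(432,312)]}}
for n in px:
    c,K,D=cam(n); T=c['pose']
    for k,z in dict(s1=.068,s2=.068,pad=.028,lid=.018,wr=0).items(): print(n,k,ray(px[n][k],K,D,T,z)[0,:2].round(4))
    for col in H: 
        g=ray(px[n][col],K,D,T,H[col][2])[0,:2]; print(n,col,locate(c['image'],K,D,T,col,g))
    print(ray(px[n]['corn'],K,D,T,.03)[:,:2].round(4).tolist())
E
```

```text
top s1 [0.5835 0.2014]
top s2 [0.6119 0.1302]
top pad [ 0.5028 -0.1263]
top lid [ 0.5945 -0.2535]
top wr [0.416  0.1654]
top blue (array([ 0.46726632, -0.24781091]), 371.0, 368.1364747923799)
top green (array([ 0.64774563, -0.12409654]), 201.0, 219.92732376768254)
top red (array([0.55708295, 0.28467421]), 564.0, 546.6739525959711)
[[0.5662, 0.3352], [0.6644, 0.1052], [0.6075, 0.077], [0.5111, 0.3072]]
scene s1 [0.5911 0.2143]
scene s2 [0.6232 0.1423]
scene pad [ 0.4973 -0.1184]
scene lid [ 0.5881 -0.2477]
scene wr [0.4197 0.1723]
scene blue (array([ 0.46598803, -0.24533117]), 172.0, 197.28913273545913)
scene green (array([ 0.64675191, -0.12016149]), 141.0, 161.7610171486158)
scene red (array([0.55584899, 0.28905733]), 505.0, 492.57361001567915)
[[0.5558, 0.3596], [0.6652, 0.1088], [0.6115, 0.0924], [0.5131, 0.3269]]
```

Request:
servo_tool --commands '[0, 0, -4.9, 3, -3.8, 0.5, 0, 0, 0, -4.9, 3, -3.8, 0.5, 0, 0, 0, -4.9, 3, -3.8, 0.5, 0, 0, 0, -4.9, 3, -3.8, 0.5, 0, 0, 0, -4.9, 3, -3.8, 0.5, 0, 0, 0, -4.9, 3, -3.8, 0.5, 0, 0, 0, -4.9, 3, -3.8, 0.5, 0, 0, 0, -4.9, 3, -3.8, 0.5, 0, 0, 0, -4.9, 3, -3.8, 0.5, 0, 0, 0, -4.9, 3, -3.8, 0.5, 0]' --force 60

```text
clock: 1.2
eef_pos: [0.5092, 0.2603, 0.2817]
tool_rot: [[0.388, -0.922, 0.0], [-0.922, -0.388, 0.0], [-0.0, -0.0, -1.0]]
wrist_force: [0.2, 0.1, 0.3]
gripper_width: 1.0
grasp_force: 0.0
```

```bash
python3 - <<'E'
from h import *
o=ctrl.get_obs(); c,K,D=cam('wrist'); print(o['eef_pos'],o['tool_rot'],o['joint_positions'],o['joint_vel'].max()); print(c['mount'],K,D)
cv2.imwrite('pics/w1.png',c['image'][:,:,::-1])
E
```

```text
[0.50916472 0.2602728  0.281674  ] [[ 3.88025696e-01 -9.21648533e-01  2.01791987e-04]
 [-9.21648530e-01 -3.88025625e-01  3.20150200e-04]
 [-2.16765501e-04 -3.10207792e-04 -9.99999928e-01]] [ 4.66698379e+01  9.17336431e+00 -8.10785178e+00 -4.37493322e-03
 -7.26975071e+01 -2.38368307e+01] 13.912735166414652
[[ 1.27375599e-04 -9.57950761e-01 -2.86932610e-01  7.25248869e-02]
 [ 9.99999718e-01  3.34276768e-04 -6.72092030e-04  8.63302295e-05]
 [ 7.39745978e-04 -2.86932444e-01  9.57950534e-01 -1.42351580e-01]
 [ 0.00000000e+00  0.00000000e+00  0.00000000e+00  1.00000000e+00]] [[284.61093396   0.         323.7483594 ]
 [  0.         284.61093396 201.66953206]
 [  0.           0.           1.        ]] [-0.02292887  0.          0.          0.          0.        ]
```

View pics/w1.png

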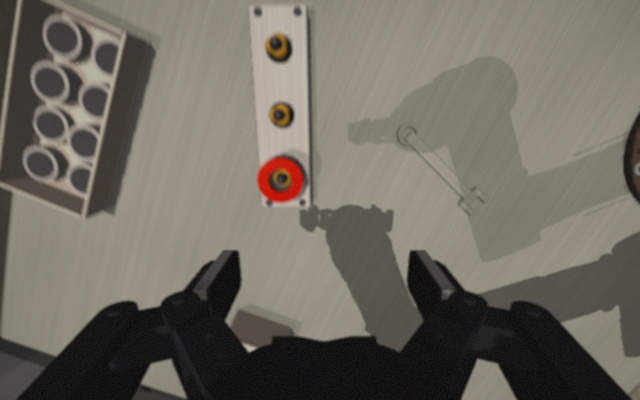

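```bash
cat >> h.py <<'E'
def wr():
    o=ctrl.get_obs(); c,K,D=cam('wrist'); T=np.eye(4); T[:3,:3]=o['tool_rot']; T[:3,3]=o['eef_pos']
    return c['image'],K,D,T@c['mount']
E
python3 - <<'E'
from h import *
img,K,D,T=wr()
# blurless re-read; image nearly same
cv2.imwrite('pics/w1c.png',cv2.resize(img[0:220,220:340,::-1],None,fx=2.7,fy=2.7,interpolation=cv2.INTER_CUBIC))
print(locate(img,K,D,T,'red',np.array([.556,.287]),50))
print(ray([(281,115),(278,46)],K,D,T,.068)[:,:2], ray([(250,6),(308,6),(262,206),(310,206)],K,D,T,.03)[:,:2], ray([(258,12),(298,12),(303,202),(269,202)],K,D,T,.03)[:,:2])
E
```

```text
(array([0.55717838, 0.28837137]), 1684.0, 1636.6198010793887)
[[0.58876271 0.20630816]
 [0.61777652 0.13690924]] [[0.6728347  0.10256818]
 [0.60751296 0.07605552]
 [0.5761913  0.33813508]
 [0.51154145 0.31146988]] [[0.66167969 0.10505325]
 [0.61642055 0.08668038]
 [0.52315238 0.30968886]
 [0.56875212 0.32849067]]
```

View pics/w1c.png

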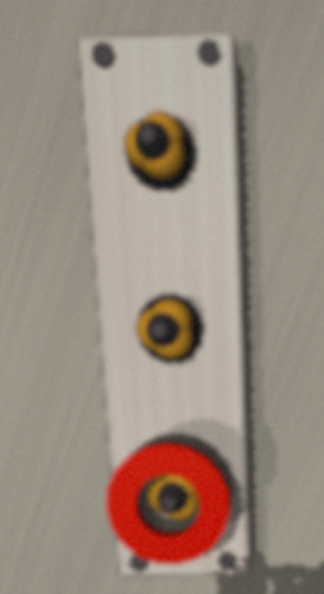

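```bash
python3 - <<'E'
from h import *
img,K,D,T=wr(); print(ctrl.get_obs()['eef_pos'],ctrl.get_obs()['joint_vel'].round(1))
print(locate(img,K,D,T,'red',np.array([.556,.287]),50))
f=lambda a:[(220+x/2.7-.3,y/2.7-.3) for x,y in a]
t=ray(f([(173,497),(161,329),(152,139)]),K,D,T,.067)[:,:2]; print(t,np.diff(t,axis=0),np.linalg.norm(np.diff(t,axis=0),axis=1))
s=ray(f([(103,55),(208,52),(139,562),(227,561)]),K,D,T,.03)[:,:2];print(s,s.mean(0))
E
```

```text
[0.50976216 0.25962427 0.28139002] [ 3.3  0.  -0.7 -0.6  0.4 -0.1]
(array([0.55713526, 0.28844515]), 1695.0, 1650.480440854095)
[[0.55479536 0.28737725]
 [0.58665071 0.21695493]
 [0.61695351 0.14557564]] [[ 0.03185536 -0.07042231]
 [ 0.0303028  -0.07137929]] [0.07729208 0.07754523]
[[0.65766732 0.11657605]
 [0.61397476 0.09733476]
 [0.56095994 0.33813379]
 [0.51731607 0.31933683]] [0.58747952 0.21784535]
```

Request:
servo_tool --commands '[0, 0, 0, 2, -1.2, -0.6, 0, 0, 0, 0, 2, -1.2, -0.6, 0, 0, 0, 0, 2, -1.2, -0.6, 0, 0, 0, 0, 2, -1.2, -0.6, 0, 0, 0, 0, 0, 0, 0, 0, 0, 0, 0, 0, 0, 0, 0, 0, 0, 0, 0, 0, 0, 0, 0, 0, 0, 0, 0, 0, 0, 0, 0, 0, 0, 0, 0, 0, 0, 0, 0, 0, 0, 0, 0]'

```text
clock: 2.35
eef_pos: [0.5881, 0.2144, 0.2577]
tool_rot: [[0.392, -0.92, 0.0], [-0.92, -0.392, 0.0], [-0.0, -0.001, -1.0]]
wrist_force: [0.4, 0.4, 0.0]
gripper_width: 1.0
grasp_force: 0.0
```

```bash
python3 - <<'E'
from h import *
img,K,D,T=wr(); o=ctrl.get_obs();print(o['eef_pos'],abs(o['joint_vel']).max())
print(locate(img,K,D,T,'red',np.array([.556,.287]),70))
np.savez('rail.npz',img=img,K=K,D=D,T=T)
cv2.imwrite('pics/w2.png',img[:,:,::-1])
E
```

```text
[0.58815955 0.21427602 0.25760378] 0.2014017891979527
(array([0.5573386 , 0.28854737]), 1670.0, 1638.380253552692)
```

View pics/w2.png

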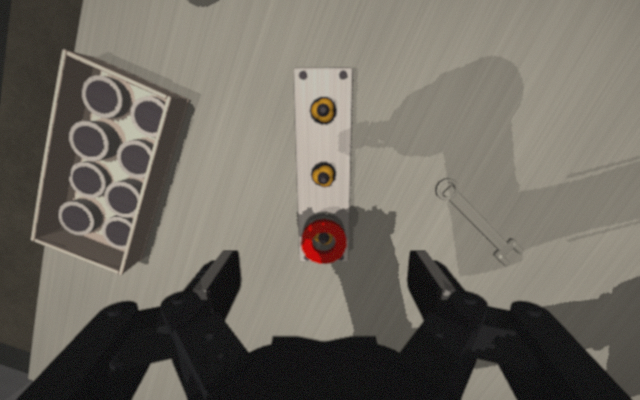

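```bash
python3 - <<'E'
from h import *
z=np.load('rail.npz'); img,K,D,T=[z[k] for k in('img','K','D','T')]
h=cv2.cvtColor(img,cv2.COLOR_RGB2HSV).astype(int)
m=((h[...,0]>10)&(h[...,0]<30)&(h[...,1]>120)&(h[...,2]>60)).astype(np.uint8)
for (u,v) in((323,110),(322,174)):
    s=m[v-20:v+20,u-20:u+20]; n,l,st,_=cv2.connectedComponentsWithStats(s); s=(l==1+np.argmax(st[1:,4]))
    p=np.argwhere(s)[:,::-1]+[u-20,v-20]; c,a=hullc(p); print(c,a,p.min(0),p.max(0),[ray([c],K,D,T,q)[0,:2].round(4) for q in(.04,.045,.05)])
    g=img[v-12:v+12,u-12:u+12].max(2); gb=cv2.GaussianBlur(g,(3,3),0); k=gb<70; q=np.argwhere(k)
    print('dark',q.mean(0)[::-1]+[u-12,v-12],len(q),ray([q.mean(0)[::-1]+[u-12,v-12]],K,D,T,.066)[0])
c=cv2.cornerSubPix(cv2.cvtColor(img,cv2.COLOR_RGB2GRAY),np.float32([[[294,68]],[[352,67]]]),(4,4),(-1,-1),(3,20,.01)); print(c.ravel()); r=ray(c,K,D,T,.03)[:,:2];print(r,np.linalg.norm(r[1]-r[0]))
d=np.array([.4,-.9165]);print(r.mean(0)-.05*d,r.mean(0)-.13*d,r.mean(0)-.21*d,T[:3,3])
E
```

```text
[322.73183254 109.87322275] 422.0 [311  98] [333 122] [array([0.621 , 0.1411]), array([0.6209, 0.1412]), array([0.6208, 0.1413])]
dark [323.51886792 111.        ] 106 [0.6193386  0.14235999 0.066     ]
[323.08658659 175.08608609] 333.0 [312 165] [333 185] [array([0.5893, 0.2146]), array([0.5896, 0.2136]), array([0.59  , 0.2127])]
dark [323.01709402 172.39316239] 117 [0.59256568 0.2067802  0.066     ]
[294.  68. 352.  67.]
[[0.67143986 0.11026777]
 [0.60810038 0.08210943]] 0.06931653310135708
[0.61977012 0.1420136 ] [0.58777012 0.2153336 ] [0.55577012 0.2886536 ] [0.61634844 0.14758713 0.40004784]
```

Request:
servo_tool --commands '[0, 0, 0, 0.7, -4.2, -1, 0, 0, 0, 0, 0.7, -4.2, -1, 0, 0, 0, 0, 0.7, -4.2, -1, 0, 0, 0, 0, 0.7, -4.2, -1, 0, 0, 0, 0, 0.7, -4.2, -1, 0, 0, 0, 0, 0.7, -4.2, -1, 0, 0, 0, 0, 0.7, -4.2, -1, 0, 0, 0, 0, 0.7, -4.2, -1, 0, 0, 0, 0, 0, 0, 0, 0, 0, 0, 0, 0, 0, 0, 0]'

```text
clock: 3.4
eef_pos: [0.6441, -0.1232, 0.1767]
tool_rot: [[0.389, -0.921, -0.001], [-0.921, -0.389, -0.0], [-0.0, 0.001, -1.0]]
wrist_force: [-0.5, 0.2, -0.0]
gripper_width: 1.004
grasp_force: 0.0
```

```bash
python3 - <<'E'
from h import *
img,K,D,T=wr(); o=ctrl.get_obs();print(o['eef_pos'],abs(o['joint_vel']).max())
print(locate(img,K,D,T,'green',np.array([.647,-.122]),50))
try: print(locate(img,K,D,T,'blue',np.array([.467,-.247]),50))
except Exception as e: print(e)
E
```

```text
[ 0.64433531 -0.12221156  0.17725991] 1.4247574875352094
(array([ 0.64863426, -0.12069501]), 1094.0, 1141.9083731835708)
(array([ 0.46885197, -0.24477881]), 2116.0, 2169.784837388899)
```

Request:
servo_tool --commands '[0, 0, 0, 0.2, 0.1, -4, 0, 0, 0, 0, 0.2, 0.1, -4, 0, 0, 0, 0, 0, 0, -4, 0, 0, 0, 0, 0, 0, -3, 0, 0, 0, 0, 0, 0, -1.5, 0, 0, 0, 0, 0, 0, -0.6, 0, 0, 0, 0, 0, 0, 0, 0, 0, 0, 0, 0, 0, 0, 150, 0, 0, 0, 0, 0, 0, 200, 0, 0, 0, 0, 0, 0, 255]' --force 60

```text
clock: 4.45
eef_pos: [0.6491, -0.12, 0.0077]
tool_rot: [[0.391, -0.92, 0.002], [-0.92, -0.391, 0.0], [0.001, -0.002, -1.0]]
wrist_force: [0.4, 0.0, -0.4]
gripper_width: 0.512
grasp_force: 0.0
```

Request:
servo_tool --commands '[0, 0, 0, 0, 0, 0, 255, 0, 0, 0, 0, 0, 0, 255, 0, 0, 0, 0, 0, 0, 255, 0, 0, 0, 0, 0, 0, 255, 0, 0, 0, 0, 0, 0, 255, 0, 0, 0, 0, 0, 1, 255, 0, 0, 0, 0, 0, 2, 255, 0, 0, 0, 0, 0, 4, 255, 0, 0, 0, 0, 0, 4, 255, 0, 0, 0, 0, 0, 2, 255]'

```text
clock: 5.45
eef_pos: [0.6499, -0.1202, 0.1411]
tool_rot: [[0.391, -0.92, 0.005], [-0.92, -0.391, -0.0], [0.002, -0.005, -1.0]]
wrist_force: [0.2, -0.4, -1.2]
gripper_width: 0.438
grasp_force: 60.3
```

```bash
python3 - <<'E'
from h import *
img,K,D,T=wr(); o=ctrl.get_obs();print(o['eef_pos'],o['tool_rot'][:,1],o['gripper_width'],o['grasp_force'],abs(o['joint_vel']).max())
cv2.imwrite('pics/w3.png',img[:,:,::-1])
for b in(.10,.12,.13,.14):
    H['green']=(H['green'][0],.019,o['eef_pos'][2]+.036); 
    print(locate(img,K,D,T,'green',o['eef_pos'][:2],80)); break
E
```

```text
[ 0.6510085  -0.1203389   0.14367338] [-0.92006081 -0.39170178 -0.0076044 ] 0.4407559186507706 60.33384935930371 4.999960584587315
(array([ 0.65107594, -0.12348974]), 5814.0, 6344.922830925789)
```

View pics/w3.png

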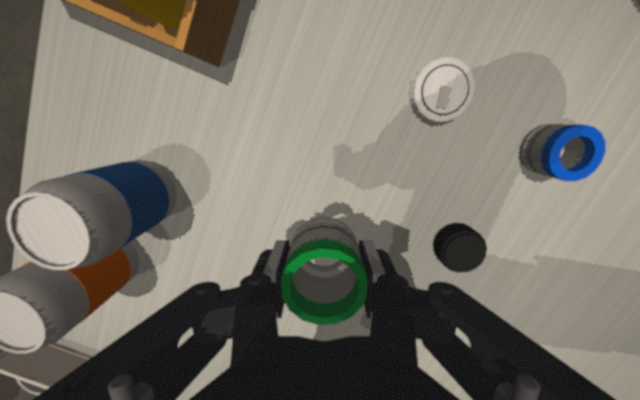

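Request:
servo_tool --commands '[0, 0, 0, -0.5, 4.4, -0.2, 255, 0, 0, 0, -0.5, 4.4, -0.2, 255, 0, 0, 0, -0.5, 4.4, -0.2, 255, 0, 0, 0, -0.5, 4.4, -0.2, 255, 0, 0, 0, -0.5, 4.4, 0, 255, 0, 0, 0, -0.5, 4.3, 0, 255, 0, 0, 0, 0, 0, 0, 255, 0, 0, 0, 0, 0, 0, 255, 0, 0, 0, 0, 0, 0, 255, 0, 0, 0, 0, 0, 0, 255]'

```text
clock: 6.5
eef_pos: [0.6183, 0.1418, 0.1283]
tool_rot: [[0.39, -0.921, -0.0], [-0.921, -0.39, -0.0], [0.0, 0.0, -1.0]]
wrist_force: [1.2, 0.5, -0.4]
gripper_width: 0.437
grasp_force: 60.3
```

```bash
python3 - <<'E'
from h import *
img,K,D,T=wr(); o=ctrl.get_obs();print(o['eef_pos'],o['tool_rot'],o['wrist_force'],o['gripper_width'],abs(o['joint_vel']).max())
cv2.imwrite('pics/w4.png',img[:,:,::-1])
for dz in(.036,.034,.032,.03):
    H['green']=(H['green'][0],.019,o['eef_pos'][2]+dz)
    p,a,b=locate(img,K,D,T,'green',o['eef_pos'][:2],80); d=p-o['eef_pos'][:2]; print(dz,p,d@o['tool_rot'][:2,0],d@o['tool_rot'][:2,1],a,b)
E
```

```text
[0.61844363 0.14177872 0.12835545] [[ 3.89531796e-01 -9.21013007e-01 -1.41642619e-04]
 [-9.21013018e-01 -3.89531792e-01 -5.42898563e-05]
 [-5.17263930e-06  1.51602321e-04 -9.99999988e-01]] [ 0.5193393  -0.18709986 -0.96264175] 0.4381359773757463 0.06965971131311872
0.036 [0.61911131 0.14001129] 0.0018879044609217968 7.352721453033858e-05 5790.0 6051.0519817858
0.034 [0.61861737 0.14118068] 0.0006184787696040437 7.294144973355311e-05 5790.0 5837.938804293051
0.032 [0.61812344 0.14235004] -0.0006509221713730752 7.23560616925808e-05 5790.0 5635.888485761359
0.03 [0.61762952 0.14351938] -0.0019202987996478427 7.177133969411549e-05 5790.0 5444.149458325235
```

View pics/w4.png

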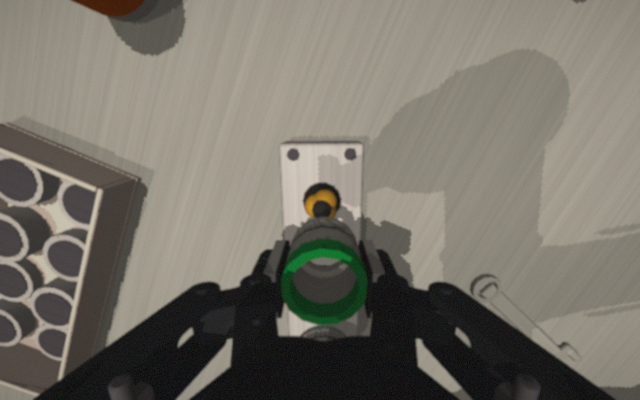

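Request:
servo_tool --commands '[0, 0, 0, 0.2, 0, -1, 255, 0, 0, 0, 0, 0, -2, 255, 0, 0, 0, 0, 0, -2, 255, 0, 0, 0, 0, 0, -1, 255, 0, 0, 0, 0, 0, -0.5, 255, 0, 0, 0, 0, 0, -0.5, 255, 0, 0, 0, 0, 0, -0.5, 255, 0, 0, 0, 0, 0, -0.3, 255, 0, 0, 0, 0, 0, 0, 255, 0, 0, 0, 0, 0, 0, 255]'

```text
clock: 7.55
eef_pos: [0.6203, 0.1429, 0.0503]
tool_rot: [[0.391, -0.92, -0.0], [-0.92, -0.391, -0.0], [-0.0, 0.0, -1.0]]
wrist_force: [1.0, -1.8, -2.2]
gripper_width: 0.436
grasp_force: 60.3
```

Request:
servo_tool --commands '[0, 0, 0, 0, 0, -0.3, 255, 0, 0, 0, 0, 0, -0.3, 255, 0, 0, 0, 0, 0, -0.3, 255, 0, 0, 0, 0, 0, -0.2, 255, 0, 0, 0, 0, 0, -0.2, 255, 0, 0, 0, 0, 0, 0, 255, 0, 0, 0, 0, 0, 0, 255, 0, 0, 0, 0, 0, 0, 255, 0, 0, 0, 0, 0, 0, 255, 0, 0, 0, 0, 0, 0, 255]'

```text
clock: 8.55
eef_pos: [0.6202, 0.1431, 0.0378]
tool_rot: [[0.391, -0.92, 0.0], [-0.92, -0.391, 0.0], [-0.0, -0.0, -1.0]]
wrist_force: [-4.1, -1.5, 4.6]
gripper_width: 0.435
grasp_force: 60.9
```

```bash
python3 - <<'E'
from h import *
img,K,D,T=wr(); o=ctrl.get_obs();print(o['eef_pos'],o['wrist_force'],o['gripper_width'])
for dz in(.036,.034,.032,.03):
    H['green']=(H['green'][0],.019,o['eef_pos'][2]+dz)
    p,a,b=locate(img,K,D,T,'green',o['eef_pos'][:2],80); d=p-o['eef_pos'][:2]; print(dz,p,d@o['tool_rot'][:2,0],d@o['tool_rot'][:2,1],a,b)
E
```

```text
[0.62022977 0.14307336 0.03788061] [-2.0579928  -1.49594315  5.57123412] 0.43855173038957207
0.036 [0.62093872 0.14134263] 0.0018701427455913662 2.477425604548763e-05 5766.0 6051.969508630689
0.034 [0.62044243 0.14251233] 0.0005995150783231192 2.3813661187586666e-05 5766.0 5838.773623282323
0.032 [0.61994616 0.143682  ] -0.0006710877292516088 2.285292758776134e-05 5766.0 5636.6484399382025
0.03 [0.61944989 0.14485165] -0.0019416658131624364 2.189273827189666e-05 5766.0 5444.839242094662
```

Request:
servo_tool --commands '[0, 0, 0, 0, 0, -0.1, 255, 0, 0, 0, 0, 0, -0.1, 255, 0, 0, 0, 0, 0, 0, 255, 0, 0, 0, 0, 0, 0, 255, 0, 0, 0, 0, 0, 0, 255, 0, 0, 0, 0, 0, 0, 255, 0, 0, 0, 0, 0, 0, 255, 0, 0, 0, 0, 0, 0, 255, 0, 0, 0, 0, 0, 0, 255, 0, 0, 0, 0, 0, 0, 255]'

```text
clock: 9.6
eef_pos: [0.6203, 0.1431, 0.0377]
tool_rot: [[0.392, -0.92, 0.001], [-0.92, -0.392, -0.0], [0.0, -0.001, -1.0]]
wrist_force: [-9.5, -1.8, 20.2]
gripper_width: 0.434
grasp_force: 62.2
```

Request:
servo_tool --commands '[0, 0, 0, 0, 0, 0.2, 255, 0, 0, 0, 0, 0, 0, 0, 0, 0, 0, 0, 0, 0, 0, 0, 0, 0, 0, 0, 0, 0, 0, 0, 0, 0, 0, 0, 0, 0, 0, 0, 0, 0, 0, 0, 0, 0, 0, 0, 0, 2, 0, 0, 0, 0, 0, 0, 4, 0, 0, 0, 0, 0, 0, 4, 0, 0, 0, 0, -1, -3, 2, 0, 0, 0, 0, -1.6, -4.2, 0, 0]'

```text
validation failed for argument at $.co...
```

```bash
python3 - <<'E'
from h import *
for n in('top','scene'):
    c,K,D=cam(n); H['green']=(H['green'][0],.019,.072)
    try: print(locate(c['image'],K,D,c['pose'],'green',np.array([.62,.142])))
    except Exception as e: print(e)
img,K,D,T=wr(); print(locate(img,K,D,T,'blue',np.array([.467,-.247]),60)) if 0 else 0
print(ctrl.get_obs()['eef_pos'])
E
```

```text
(array([0.62570744, 0.12565499]), 14.0, 235.7255132921273)
attempt to get argmax of an empty sequence
[0.62027681 0.14310201 0.03776375]
```

Request:
servo_tool --commands '[0, 0, 0, 0, 0, 0.2, 255, 0, 0, 0, 0, 0, 0, 0, 0, 0, 0, 0, 0, 0, 0, 0, 0, 0, 0, 0, 0, 0, 0, 0, 0, 0, 0, 0, 0, 0, 0, 0, 0, 0, 2, 0, 0, 0, 0, 0, 0, 4, 0, 0, 0, 0, 0, 0, 4, 0, 0, 0, 0, -1, -3, 2, 0, 0, 0, 0, -1.6, -4.2, 0, 0]'

```text
clock: 10.75
eef_pos: [0.5968, 0.0723, 0.1608]
tool_rot: [[0.394, -0.919, 0.006], [-0.919, -0.394, 0.002], [0.001, -0.007, -1.0]]
wrist_force: [0.8, -1.4, -0.7]
gripper_width: 0.997
grasp_force: 0.0
```

Request:
servo_tool --commands '[0, 0, 0, -1.6, -4.2, 0, 0, 0, 0, 0, -1.6, -4.2, 0, 0, 0, 0, 0, -1.6, -4.2, 0, 0, 0, 0, 0, -1.6, -4.2, 0, 0, 0, 0, 0, -1.6, -4.2, 0, 0, 0, 0, 0, -1.6, -4.2, 0.5, 0, 0, 0, 0, -1.6, -4.2, 0.5, 0, 0, 0, 0, -1.3, -2.4, 0, 0, 0, 0, 0, 0, 0, 0, 0, 0, 0, 0, 0, 0, 0, 0]'

```text
clock: 11.75
eef_pos: [0.4691, -0.2475, 0.1673]
tool_rot: [[0.389, -0.921, 0.0], [-0.921, -0.389, 0.0], [-0.0, -0.0, -1.0]]
wrist_force: [0.5, -0.0, 0.3]
gripper_width: 0.998
grasp_force: 0.0
```

```bash
python3 - <<'E'
from h import *
img,K,D,T=wr(); o=ctrl.get_obs(); print(o['eef_pos'],o['clock'],o['wrist_force'],abs(o['joint_vel']).max(),o['joint_positions'].round(0))
print(locate(img,K,D,T,'blue',np.array([.467,-.247]),90))
for n in('top','scene'):
    c,K,D=cam(n); H['green']=(H['green'][0],.019,.072)
    try: print(locate(c['image'],K,D,c['pose'],'green',np.array([.62,.142])),locate(c['image'],K,D,c['pose'],'red',np.array([.556,.287])))
    except Exception as e: print(e)
E
```

```text
[ 0.46943892 -0.24696141  0.16724851] 11.8 [ 0.25101161  1.13792302 -0.43290539] 1.325045930514937 [ -7.  10. -23.  -0. -57.  30.]
(array([ 0.46870296, -0.24490821]), 1899.0, 1900.9431522202212)
(array([0.61904086, 0.13746302]), 208.0, 236.54285088705365) (array([0.55703879, 0.28433097]), 556.0, 546.6764443340362)
(array([0.6184282 , 0.14284932]), 178.0, 204.04689164971933) (array([0.55572198, 0.28911585]), 499.0, 492.54299663798884)
```

Request:
servo_tool --commands '[0, 0, 0, 0, 0.1, -4, 0, 0, 0, 0, 0, 0.1, -4, 0, 0, 0, 0, 0, 0, -4, 0, 0, 0, 0, 0, 0, -2.5, 0, 0, 0, 0, 0, 0, -1.2, 0, 0, 0, 0, 0, 0, -0.4, 0, 0, 0, 0, 0, 0, 0, 100, 0, 0, 0, 0, 0, 0, 150, 0, 0, 0, 0, 0, 0, 200, 0, 0, 0, 0, 0, 0, 255]' --force 60

```text
clock: 12.9
eef_pos: [0.4704, -0.2451, 0.0081]
tool_rot: [[0.391, -0.92, 0.003], [-0.92, -0.391, -0.0], [0.002, -0.002, -1.0]]
wrist_force: [-0.4, 1.9, 5.8]
gripper_width: 0.552
grasp_force: 61.0
```

Request:
servo_tool --commands '[0, 0, 0, 0, 0, 0, 255, 0, 0, 0, 0, 0, 0, 255, 0, 0, 0, 0, 0, 0, 255, 0, 0, 0, 0, 0, 0, 255, 0, 0, 0, 0, 0, 0, 255, 0, 0, 0, 0, 0, 1, 255, 0, 0, 0, 0, 0, 2, 255, 0, 0, 0, 0, 0, 4, 255, 0, 0, 0, 0, 0, 4, 255, 0, 0, 0, 0, 0, 2, 255]'

```text
clock: 13.9
eef_pos: [0.4707, -0.2454, 0.141]
tool_rot: [[0.391, -0.92, 0.005], [-0.92, -0.391, -0.001], [0.003, -0.005, -1.0]]
wrist_force: [0.9, -0.5, -2.2]
gripper_width: 0.55
grasp_force: 62.4
```

Request:
servo_tool --commands '[0, 0, 0, 1.1, 4.2, 0, 255, 0, 0, 0, 1.1, 4.2, 0, 255, 0, 0, 0, 1.1, 4.2, 0, 255, 0, 0, 0, 1.1, 4.2, 0, 255, 0, 0, 0, 1.1, 4.2, 0, 255, 0, 0, 0, 1.1, 4.2, 0, 255, 0, 0, 0, 1.1, 4.2, 0, 255, 0, 0, 0, 1.1, 4.2, 0, 255, 0, 0, 0, 1.1, 4.2, 0, 255, 0, 0, 0, 1.1, 4.2, 0, 255]'

```text
clock: 14.9
eef_pos: [0.5793, 0.1767, 0.1375]
tool_rot: [[0.391, -0.92, 0.001], [-0.92, -0.391, 0.001], [-0.0, -0.001, -1.0]]
wrist_force: [1.0, -0.3, -1.6]
gripper_width: 0.549
grasp_force: 62.3
```

Request:
servo_tool --commands '[0, 0, 0, 0.6, 3, -0.5, 255, 0, 0, 0, 0.2, 1, -0.5, 255, 0, 0, 0, 0, 0, -0.5, 255, 0, 0, 0, 0, 0, 0, 255, 0, 0, 0, 0, 0, 0, 255, 0, 0, 0, 0, 0, 0, 255, 0, 0, 0, 0, 0, 0, 255, 0, 0, 0, 0, 0, 0, 255, 0, 0, 0, 0, 0, 0, 255, 0, 0, 0, 0, 0, 0, 255]'

```text
clock: 15.9
eef_pos: [0.5874, 0.2149, 0.1214]
tool_rot: [[0.391, -0.92, 0.0], [-0.92, -0.391, 0.0], [-0.0, -0.0, -1.0]]
wrist_force: [0.4, -0.0, -3.0]
gripper_width: 0.549
grasp_force: 62.3
```

```bash
python3 - <<'E'
from h import *
img,K,D,T=wr(); o=ctrl.get_obs();print(o['eef_pos'],o['tool_rot'][:,2],o['wrist_force'],o['gripper_width'],abs(o['joint_vel']).max())
cv2.imwrite('pics/w5.png',img[:,:,::-1])
for dz in(.036,.034,.032):
    H['blue']=(H['blue'][0],.024,o['eef_pos'][2]+dz)
    p,a,b=locate(img,K,D,T,'blue',o['eef_pos'][:2],90); d=p-o['eef_pos'][:2]; print(dz,p,d@o['tool_rot'][:2,0],d@o['tool_rot'][:2,1],a,b)
H['green']=(H['green'][0],.019,.072); print(locate(img,K,D,T,'green',np.array([.6205,.142]),40))
E
```

```text
[0.58734481 0.2149535  0.12133235] [-2.11975343e-05  5.79327540e-06 -1.00000000e+00] [-1.05453141 -0.2667486  -2.70151524] 0.5511337293915771 0.1242302230101149
0.036 [0.58769056 0.21410379] 0.0009172520645363572 1.4014027960842048e-05 8999.0 9257.199521806324
0.034 [0.58719196 0.21527992] -0.0003602037259242547 1.3054056038018546e-05 8999.0 8931.828709506895
0.032 [0.58669329 0.21645621] -0.0016378223207919292 1.2092631569919632e-05 8999.0 8623.305871024728
(array([0.62029996, 0.14228463]), 2805.0, 2906.4311091590207)
```

View pics/w5.png

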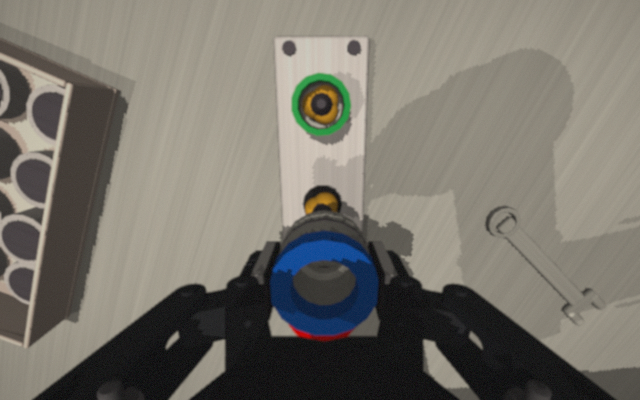

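Request:
servo_tool --commands '[0, 0, 0, 0.15, 0, -1, 255, 0, 0, 0, 0, 0, -2, 255, 0, 0, 0, 0, 0, -1.5, 255, 0, 0, 0, 0, 0, -1, 255, 0, 0, 0, 0, 0, -0.5, 255, 0, 0, 0, 0, 0, -0.5, 255, 0, 0, 0, 0, 0, -0.5, 255, 0, 0, 0, 0, 0, -0.3, 255, 0, 0, 0, 0, 0, 0, 255, 0, 0, 0, 0, 0, 0, 255]'

```text
clock: 16.95
eef_pos: [0.5888, 0.2149, 0.0482]
tool_rot: [[0.391, -0.92, -0.0], [-0.92, -0.391, -0.0], [0.0, 0.0, -1.0]]
wrist_force: [0.4, -1.3, -3.1]
gripper_width: 0.549
grasp_force: 62.4
```

Request:
servo_tool --commands '[0, 0, 0, 0, 0, -0.3, 255, 0, 0, 0, 0, 0, -0.3, 255, 0, 0, 0, 0, 0, -0.2, 255, 0, 0, 0, 0, 0, -0.2, 255, 0, 0, 0, 0, 0, -0.1, 255, 0, 0, 0, 0, 0, -0.1, 255, 0, 0, 0, 0, 0, 0, 255, 0, 0, 0, 0, 0, 0, 255, 0, 0, 0, 0, 0, 0, 255, 0, 0, 0, 0, 0, 0, 255]'

```text
clock: 17.95
eef_pos: [0.5887, 0.215, 0.0381]
tool_rot: [[0.392, -0.92, 0.0], [-0.92, -0.392, 0.0], [0.0, -0.0, -1.0]]
wrist_force: [-6.8, -1.7, 12.9]
gripper_width: 0.553
grasp_force: 63.8
```

Request:
servo_tool --commands '[0, 0, 0, 0, 0, 0.2, 255, 0, 0, 0, 0, 0, 0, 0, 0, 0, 0, 0, 0, 0, 0, 0, 0, 0, 0, 0, 0, 0, 0, 0, 0, 0, 0, 0, 0, 0, 0, 0, 0, 0, 2, 0, 0, 0, 0, 0, 0, 4, 0, 0, 0, 0, 0, 0, 4, 0, 0, 0, 0, 0, 0, 4, 0, 0, 0, 0, 0, 0, 2, 0]'

```text
clock: 18.95
eef_pos: [0.5902, 0.2156, 0.2025]
tool_rot: [[0.392, -0.92, 0.005], [-0.92, -0.391, 0.002], [-0.0, -0.005, -1.0]]
wrist_force: [0.4, 1.0, 0.7]
gripper_width: 1.003
grasp_force: 0.0
```

Request:
servo_tool --commands '[0, 0, 0, -1.5, 3, 0, 0, 0, 0, 0, -1.5, 3, 0, 0, 0, 0, 0, -1.5, 3, 0, 0, 0, 0, 0, 0, 0, 0, 0, 0, 0, 0, 0, 0, 0, 0, 0, 0, 0, 0, 0, 0, 0, 0, 0, 0, 0, 0, 0, 0, 0, 0, 0, 0, 0, 0, 0, 0, 0, 0, 0, 0, 0, 0, 0, 0, 0, 0, 0, 0, 0]'

```text
clock: 19.95
eef_pos: [0.5441, 0.3047, 0.1983]
tool_rot: [[0.391, -0.921, 0.0], [-0.921, -0.391, 0.0], [-0.0, -0.0, -1.0]]
wrist_force: [-0.3, -0.3, -0.7]
gripper_width: 1.001
grasp_force: 0.0
```

```bash
python3 - <<'E'
from h import *
img,K,D,T=wr(); print(ctrl.get_obs()['eef_pos'])
cv2.imwrite('pics/w6.png',img[:,:,::-1])
H['green']=(H['green'][0],.019,.072);H['blue']=(H['blue'][0],.024,.072)
for k,g in dict(green=(.62,.142),blue=(.5888,.215),red=(.557,.288)).items(): print(k,locate(img,K,D,T,k,np.array(g),60))
E
```

```text
[0.54399638 0.30475242 0.19829456]
green (array([0.61464611, 0.15722511]), 225.0, 2034.3422560578917)
blue (array([0.58842106, 0.21551114]), 2454.0, 2490.7902660552063)
red (array([0.55757104, 0.28821813]), 2921.0, 2878.0979842720553)
```

View pics/w6.png

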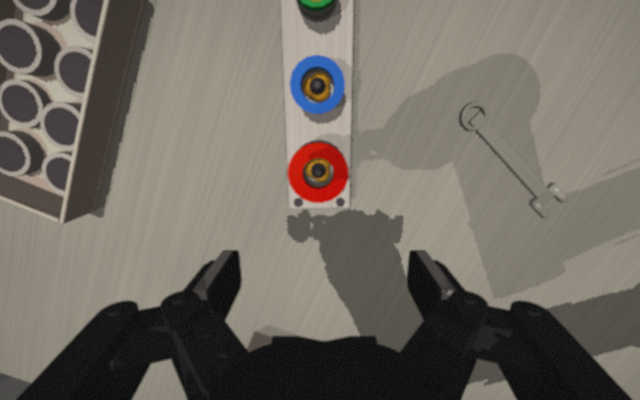

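The picture shows blue at (318,85) and red at (318,172), both seated with their stud tips centred. Green is at the top edge, cut off by the frame, and was measured seated earlier. The gripper is clear of everything.

```bash
python3 -c "
from bench import ctrl; print(ctrl.close_job())"
```

```text
the job is handed in; nothing more can be done
None
```

I pressed the medium chuck home on the middle stud and the small one on the free end stud. Forces, heights and camera checks agree, the large chuck and bystanders were not touched, and I handed the job in at about 20 s; no verdict came back.

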